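Check tube adapters with a pin gauge

ROBOT

A 6-joint arm with a two-finger parallel gripper is mounted at the origin on the work surface. World frame = base frame: x ahead of the robot, y to its left, z up, the work surface at z = 0. Lengths are in m, angles in rad, forces in N, time in s.
With the tool pointing down it reaches from about 0.35 to 0.775 m from the base axis. Payload 5.5 kg.
Tool frame: the origin (TCP) lies midway between the tips of the shut fingers; the grasp point (between the pads) lies 19 mm behind it; z points along the fingers, y is the line along which they close (so a half turn about z gives the same grasp; the last joint's range is limited). The gripper opens to 85 mm and grips with 20 to 120 N. Pads are 22 mm wide; open, the fingers measure 114 mm over their backs; the gripper's body (76 mm by 85 mm) begins 54 mm behind the grasp point. The pads swing forward as they close: fully open they stand 13 mm farther back than shut.
Start: joints at [1.149, 0.313, 0.046, 1.304, 0, 1.431], TCP at [0.16, 0.552, 0.231] pointing down, gripper open.
Joint ranges: [-2.76, 2.76], [-0.86, 1.69], [-1.03, 1.26], [-2.2, 2.34], [-1.47, 1.5], [-3.14, 3.14]. Speed limits (rad/s): [2.57, 2.57, 3.14, 3.14, 3.14, 3.14].

INTERFACE

Orientations are given as a unit quaternion [w, x, y, z].
In Python, from workcell import telemetry, imaging, env gives the robot as it stands. The module is installed in compiled form; this text tells all that it offers.
- The arm moves only by the tool step_arm, never from a script. Its argument "moves" is a list of rows, each a list of 3 entries, a list of its own where there are three numbers: the shift along the tool's x, y, z in mm, then the turn, a rotation vector about the tool's x, y, z in rad, then the finger opening in mm, from 0 to 85.4. A call has 1 to 8 rows; each row is the pose to reach, as a shift and turn from the pose commanded when the call began, along the tool's axes at that moment; what a row does not reach only later rows make up. A row lasts 1/12 s, in which the tool goes at most 41.7 mm and 7.16 degrees, less where a joint would pass 70% of its speed; a pose out of reach is approached as far as the arm can. A call with a gripper value outside its range is refused whole. The fingers move at their own pace and stop on an object; "grip_force" is the grip in N (left out, the last holds). Time passes only in rows, so rows that repeat a pose let the fingers close. It gives the time, the measured TCP pose, the force, the opening and the grip force at its end, in the units of the state.
- telemetry.get_state(): the state, without advancing time (a new reading comes with each control period).
- imaging.read_camera(name): name is "scene" or "top"; returns the picture (480x640x3 uint8, red, green, blue); there is no depth.
- imaging.camera_params(name): a dict with "camera_matrix" (3x3 intrinsics, pixels), "D" ([k1, k2, p1, p2, k3] as OpenCV has them; the pictures are not rectified), "pose" (4x4, takes a point from camera to world coordinates). Camera axes: x right, y up, looking along -z (the intrinsics and any distortion apply to the point x, -y, -z); pixel columns grow to the right and rows downward; lengths in m; the calibration is good to about 2 mm. A picture is of the moment at which its call begins. camera_params takes no time and is no camera call.
- env.hand_in(): hands the job in; it is judged then, once.
The state is a dict: "clock": time; "joint_pos": joint angles; "qvel": joint speeds; "tau": joint torques, N m; "tcp_pos": TCP position; "orientation": TCP orientation; "wrist_force": force on the tool from outside, world axes, zero at the start; "ft_torque": the same for the moment, N m; "finger_gap": finger opening in m; "grip_force": force on a finger pad.
Only numpy, scipy, OpenCV 4.12 (cv2) and the standard library are available. Lean on these libraries where they do the work, as an engineer would, in place of code of your own. Each camera call takes 0.05 s, during which the arm holds its last target. There are 200 camera calls.

TASK

Take the red-handled pin gauge out of its grey rest and try it upright in the narrow-bored empty yellow tube adapter: rest the pin on the mouth of the bore for a moment so that it is seen not to go in. Then put it fully home in the wide-bored empty adapter, down to its collar, and leave it standing there to mark the adapter that passes. Leave the blue-handled gauge alone, and do not shove or tip the adapters.

Things in the scene. Friction and masses are not known exactly. Their poses are not given: they have to be found in the camera images.
- gauge_grip (a point): Middle of the red handle (28 mm dia, 60 tall) of an upright pin gauge, 0.22 kg; z up its axis. Below: collar 50 dia, 6 thick, underside 36 under this point; steel pin 24 dia, 40 long, last 6 mm tapering to 16, tip 76 under this point. Starts in a fixed grey round rest (68 dia, 50 tall, 84 foot, bore 36), collar on its top: lift over 45 mm to clear.
- narrow_mouth (a point): Centre of the bore's mouth, in the top plane, of a loose yellow plastic tube adapter, 80 x 80 mm, 55 tall, 0.5 kg, standing on the bench; z up. Bore 14 mm dia, 48 deep, rim chamfered 3 mm. The red gauge does not go in: its tip stops in the mouth, 0 to 5 mm down, with its handle's middle 71 to 76 mm above this point. The two empty adapters change places.
- wide_mouth (a point): Same point on the other empty yellow adapter, alike but with a bore 32 mm dia, 48 deep, rim chamfered 3 mm. The red gauge goes in until its collar lies on the top, its handle's middle then 36 mm above this point. A third yellow adapter, further to the robot's left, holds a tube with a blue cap: not concerned.
- small_gauge_grip (a point): Middle of the blue handle of a second gauge, of the red one's shape but with a 14 mm pin, in its own like grey rest; the two rests change places from start to start. A bystander, not to be used.
Not all that is in view belongs to the job. What is shaped like the part that bears gauge_grip but purple is not meant.

How it is judged:
By the outcome, as a careful person would: the job done as asked, in the order asked, and still so for the second after the job is handed in, with the robot touching nothing.
It also fails if it takes over 38 s, if anything falls off the work surface, if the arm or the gripper's body presses on something with over 40 N, if the wrist force passes 120 N, or if a joint passes its speed limit or range.

## Working session

There is one attempt and no reset: what is moved stays moved. The work goes in short steps, Python scripts to look and compute and a tool call to move; the robot and the scene stay as the last step left them, time stands still between calls to the robot, and variables do not carry over. Pictures are saved under pics/ and viewed, at most 13 in all, crops included, and the job is handed in when it is done.

Besides the shell and the picture viewer there is one more tool, called after "Request:" in YAML: its name, and indented under it one key for each argument. step_arm: Moves the arm, as the interface text tells. Its arguments: {"type":"object","properties":{"moves":{"type":"array"},"grip_force":{"type":"number"}},"required":["moves"]}

```bash
mkdir -p pics
cat > h.py <<'E'
import numpy as np, cv2
from workcell import telemetry, imaging, env
def snap(n,f):
    im=imaging.read_camera(n); cv2.imwrite('pics/'+f,im[:,:,::-1]); return im
def ray(n,u,v):
    p=imaging.camera_params(n);K=np.array(p['camera_matrix'],float);D=np.array(p['D'],float);T=np.array(p['pose'])
    x,y=cv2.undistortPoints(np.array([[[u,v]]],float),K,D)[0,0]
    return T[:3,3],T[:3,:3]@np.array([x,-y,-1])
def at_z(n,u,v,z):
    o,d=ray(n,u,v); return o+d*(z-o[2])/d[2]
def proj(n,P):
    p=imaging.camera_params(n);K=np.array(p['camera_matrix'],float);D=np.array(p['D'],float);T=np.array(p['pose'])
    c=(np.asarray(P,float).reshape(-1,3)-T[:3,3])@T[:3,:3]
    return cv2.projectPoints((c*[1,-1,-1]).reshape(-1,1,3),np.zeros(3),np.zeros(3),K,D)[0][:,0]
E
python3 - <<'E'
from h import *
a=snap('scene','s0.png');b=snap('top','t0.png')
for n in('scene','top'):
    p=imaging.camera_params(n);print(np.round(p['pose'],3),np.round(p['camera_matrix'],0),p['D'])
print(telemetry.get_state())
E
```

```text
[[-0.763 -0.486  0.427  0.943]
 [ 0.647 -0.587  0.487  0.507]
 [ 0.014  0.648  0.762  0.919]
 [ 0.     0.     0.     1.   ]] [[532.   0. 318.]
 [  0. 532. 244.]
 [  0.   0.   1.]] [-0.11242969  0.          0.          0.          0.        ]
[[ 0.016  0.981 -0.194  0.309]
 [-1.     0.013 -0.017 -0.048]
 [-0.014  0.194  0.981  0.982]
 [ 0.     0.     0.     1.   ]] [[453.   0. 313.]
 [  0. 453. 249.]
 [  0.   0.   1.]] [0.00634374 0.         0.         0.         0.        ]
{'clock': 0.1, 'joint_pos': array([1.14938530e+00, 3.13942154e-01, 4.50792995e-02, 1.30361199e+00,
       1.02269330e-05, 1.43121279e+00]), 'qvel': array([ 0.00171709, -0.00025781,  0.00264049,  0.00072012, -0.00072635,
       -0.00063089]), 'tau': array([ 3.17322985e-03, -4.81723559e+01,  2.99245727e+01,  1.26959640e-02,
       -1.17756422e-04,  1.65278965e-05]), 'tcp_pos': array([0.15971863, 0.55188657, 0.23048303]), 'orientation': array([-2.37248721e-04,  1.40447813e-01,  9.90087727e-01, -8.05043654e-04]), 'wrist_force': array([-0.80429198, -0.44321912, -0.18432503]), 'ft_torque': array([-0.00762192, -0.06176593,  0.03394014]), 'grip_force': 0.0, 'finger_gap': 0.08523106303159234}
```

View pics/s0.png

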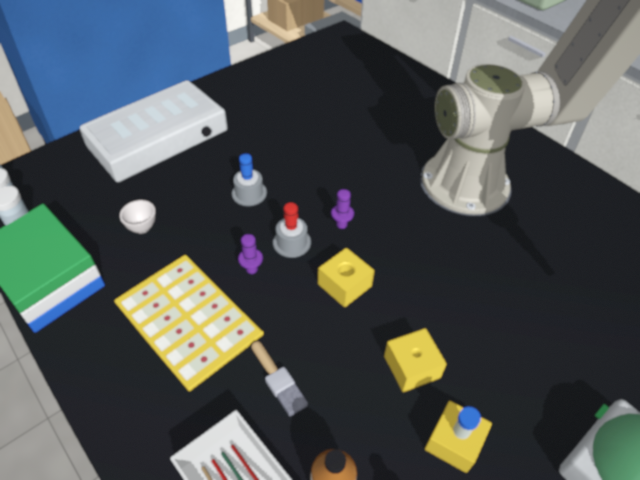

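View pics/t0.png

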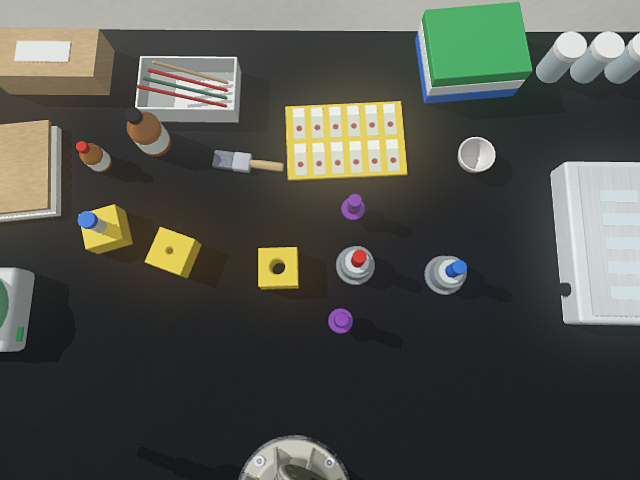

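The top view shows the red gauge at about (359,258), the wide bore at (278,267) and the narrow bore at (169,251). In the scene view they are at (291,210), (346,270) and (417,353). Next I'll enlarge both.

Run:
```python
import cv2
a=cv2.imread('pics/s0.png')[190:400,260:460];b=cv2.imread('pics/t0.png')[215:295,135:385]
a=cv2.resize(a,None,fx=2.85,fy=2.85,interpolation=cv2.INTER_CUBIC)
cv2.imwrite('pics/s0c.png',a)
cv2.imwrite('pics/t0c.png',cv2.resize(b,None,fx=3.2,fy=3.2,interpolation=cv2.INTER_CUBIC))
```

```text
(no output)
```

View pics/s0c.png

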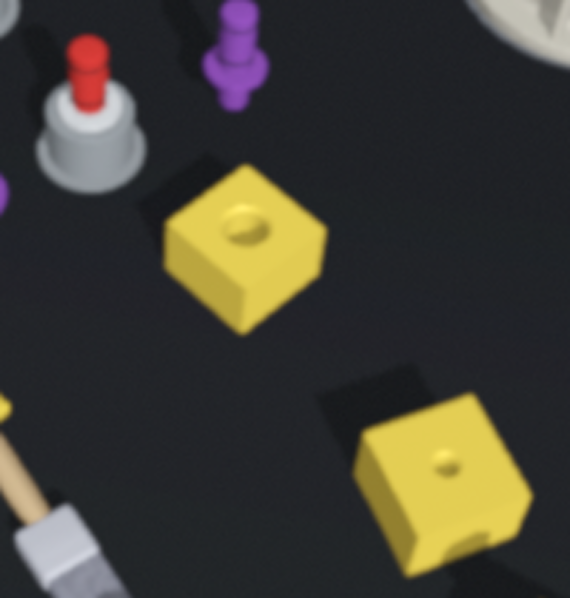

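View pics/t0c.png

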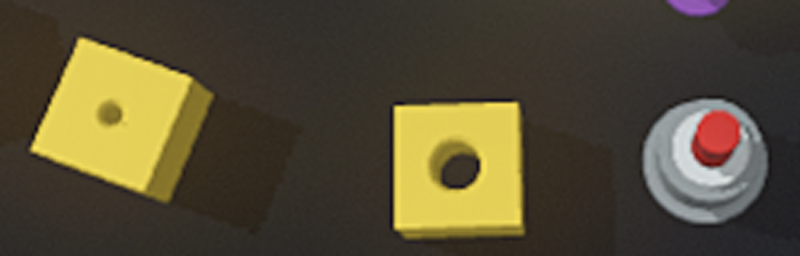

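The enlarged views give the centres. In the scene crop, the handle top is at (88,50), the wide bore mouth at (246,227) and the narrow one at (446,463). In the top crop they are at (719,131), (456,165) and (110,114).

Run:
```python
from h import *
S=lambda u,v:((u+.5)/2.85-.5+260,(v+.5)/2.85-.5+190)
T=lambda u,v:((u+.5)/3.2-.5+135,(v+.5)/3.2-.5+215)
for n,s,t,z in(('gauge',(88,50),(719,131),.116),('wide',(246,227),(457,165),.055),('narrow',(446,463),(110,114),.055)):
    a=at_z('scene',*S(*s),z);b=at_z('top',*T(*t),z)
    print(n,np.round(a,4),np.round(b,4))
print('collar/rest', at_z('top',*T(705,160),0))
print([np.round(at_z('top',*T(*t),.055),3) for t in((80,38),(193,77),(31,151),(394,104),(519,101))])
# red centroid in top
```

```text
gauge [ 0.472  -0.1209  0.116 ] [ 0.4681 -0.1232  0.116 ]
wide [0.4588 0.0432 0.055 ] [0.4547 0.0409 0.055 ]
narrow [0.4886 0.2685 0.055 ] [0.4852 0.2689 0.055 ]
collar/rest [ 0.46918345 -0.12361346  0.        ]
[array([0.536, 0.293, 0.055]), array([0.511, 0.216, 0.055]), array([0.46 , 0.318, 0.055]), array([0.494, 0.083, 0.055]), array([0.497, 0.002, 0.055])]
```

```bash
cat >> h.py <<'E'
from scipy.spatial.transform import Rotation as Ro
def delta(P,s=None):
    s=s or telemetry.get_state(); q=s['orientation']
    return np.round(Ro.from_quat([q[1],q[2],q[3],q[0]]).as_matrix().T@(np.asarray(P)-s['tcp_pos'])*1000,1)
E
python3 - <<'E'
from h import *
print([delta(p).tolist() for p in((.36,.40,.23),(.43,.27,.23),(.47,-.122,.2),(.47,-.122,.067))])
for t in ((353,203),(340,320)): print(at_z('top',*t,.08))
E
```

```text
[[-234.6, -90.2, 0.6], [-338.0, -195.6, 0.7], [-485.5, -561.0, 31.3], [-485.5, -560.7, 164.3]]
[ 0.58506512 -0.11359786  0.08      ]
[ 0.34560912 -0.08787877  0.08      ]
```

Request:
step_arm:
  moves:
    - [[-338,-196,0],[0,0,0],85]
    - [[-338,-196,0],[0,0,0],85]
    - [[-338,-196,0],[0,0,0],85]
    - [[-338,-196,0],[0,0,0],85]
    - [[-338,-196,0],[0,0,0],85]
    - [[-338,-196,0],[0,0,0],85]
    - [[-338,-196,0],[0,0,0],85]
    - [[-485,-560,31],[0,0,0],85]

```text
clock: 0.77
tcp_pos: [0.3749, 0.3005, 0.2286]
orientation: [0.001, 0.141, 0.99, 0.001]
wrist_force: [1.2, -0.2, 0.7]
finger_gap: 0.0849
grip_force: 0.0
```

Run:
```python
from h import *
s=telemetry.get_state();print(s['tcp_pos'],s['orientation'],[delta(p).tolist() for p in((.47,-.122,.2),(.47,-.122,.067))])
```

```text
[0.37488852 0.3005373  0.22856445] [1.34208629e-03 1.40792431e-01 9.90037860e-01 8.51576271e-04] [[-209.1, -379.3, 28.3], [-208.7, -379.6, 161.3]]
```

Request:
step_arm:
  moves:
    - [[-205,-372,28],[0,0,0],85]
    - [[-205,-372,28],[0,0,0],85]
    - [[-205,-372,28],[0,0,0],85]
    - [[-205,-372,28],[0,0,0],85]
    - [[-205,-372,28],[0,0,0],85]
    - [[-205,-372,28],[0,0,0],85]
    - [[-205,-372,28],[0,0,0],85]
    - [[-205,-372,28],[0,0,0],85]

```text
clock: 1.43
tcp_pos: [0.444, -0.0253, 0.2064]
orientation: [-0.0, 0.14, 0.99, 0.0]
wrist_force: [0.7, 0.3, -0.5]
finger_gap: 0.0849
grip_force: 0.0
```

Run:
```python
from h import *
s=telemetry.get_state();print(s['tcp_pos'],s['orientation'],[delta(p).tolist() for p in((.47,-.122,.2),(.47,-.122,.067))])
```

```text
[ 0.44401441 -0.02528479  0.20639855] [-2.30851663e-05  1.40489744e-01  9.90082126e-01  1.22296602e-04] [[-51.9, -85.7, 6.4], [-51.9, -85.7, 139.4]]
```

Request:
step_arm:
  moves:
    - [[-48,-79,6],[0,0,0],85]
    - [[-48,-79,6],[0,0,0],85]
    - [[-48,-79,6],[0,0,0],85]
    - [[-48,-79,6],[0,0,0],85]
    - [[-48,-79,6],[0,0,0],85]
    - [[-48,-79,6],[0,0,0],85]

```text
clock: 1.93
tcp_pos: [0.4678, -0.1113, 0.2004]
orientation: [-0.001, 0.14, 0.99, 0.0]
wrist_force: [0.0, 0.1, 1.1]
finger_gap: 0.0849
grip_force: 0.0
```

Run:
```python
from h import *
s=telemetry.get_state();print(s['tcp_pos'],[delta(p).tolist() for p in((.47,-.122,.2),(.47,-.122,.067))])
a=snap('scene','s1.png')[100:300,200:400];b=snap('top','t1.png')[180:340,260:460]
cv2.imwrite('pics/c1.png',np.hstack([cv2.resize(a,(400,400),interpolation=2),cv2.resize(b[:,:],(400,320),interpolation=2)[:, :].copy().__class__((400,400,3),np.uint8)*0+np.vstack([cv2.resize(b,(400,320),interpolation=2),np.zeros((80,400,3),np.uint8)])])[:,:,::-1])
```

```text
[ 0.46775435 -0.11133935  0.20039634] [[-5.1, -9.6, 0.4], [-5.3, -9.7, 133.4]]
```

View pics/c1.png

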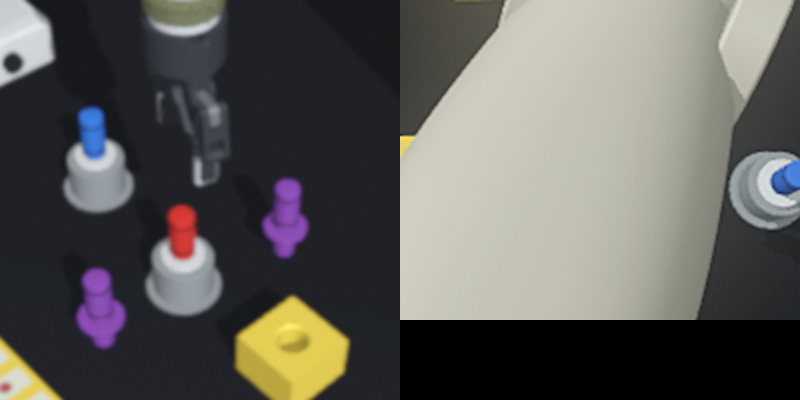

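The scene crop shows the open gripper above the red gauge, handle top at about (181,215). The arm hides the gauge from the top camera. I'll centre over it, then descend.

Request:
step_arm:
  moves:
    - [[-5,-10,0],[0,0,0],85]
    - [[-5,-10,20],[0,0,0],85]
    - [[-5,-10,40],[0,0,0],85]
    - [[-5,-10,40],[0,0,0],85]
    - [[-5,-10,40],[0,0,0],85]

```text
clock: 2.45
tcp_pos: [0.4697, -0.1229, 0.1602]
orientation: [-0.001, 0.14, 0.99, 0.0]
wrist_force: [-0.1, 0.3, 0.2]
finger_gap: 0.0849
grip_force: 0.0
```

Run:
```python
from h import *
s=telemetry.get_state();print(s['tcp_pos'],s['qvel'].round(3),[delta(p).tolist() for p in((.47,-.122,.067),)])
```

```text
[ 0.46970739 -0.1229108   0.16019575] [-0.002 -0.019  0.042  0.012 -0.     0.003] [[-0.2, 0.9, 93.2]]
```

Request:
step_arm:
  moves:
    - [[0,1,35],[0,0,0],85]
    - [[0,1,65],[0,0,0],85]
    - [[0,1,85],[0,0,0],85]
    - [[0,1,93],[0,0,0],85]
    - [[0,1,93],[0,0,0],85]
    - [[0,1,93],[0,0,0],60]
    - [[0,1,93],[0,0,0],40]
    - [[0,1,93],[0,0,0],30]
  grip_force: 50

```text
clock: 3.12
tcp_pos: [0.4722, -0.1231, 0.0694]
orientation: [0.002, 0.14, 0.99, -0.0]
wrist_force: [-0.2, 0.1, 0.1]
finger_gap: 0.0513
grip_force: 0.0
```

Request:
step_arm:
  moves:
    - [[0,0,0],[0,0,0],15]
    - [[0,0,0],[0,0,0],15]
    - [[0,0,0],[0,0,0],15]
    - [[0,0,0],[0,0,0],15]
    - [[0,0,0],[0,0,0],15]
    - [[0,0,0],[0,0,0],15]
  grip_force: 50

```text
clock: 3.62
tcp_pos: [0.4715, -0.123, 0.0688]
orientation: [0.001, 0.14, 0.99, -0.0]
wrist_force: [-0.7, -1.1, 6.2]
finger_gap: 0.027
grip_force: 48.8
```

Gripped, gap 27 mm. Lifting.

Request:
step_arm:
  moves:
    - [[0,0,-10],[0,0,0],15]
    - [[0,0,-30],[0,0,0],15]
    - [[0,0,-60],[0,0,0],15]
    - [[0,0,-90],[0,0,0],15]
    - [[0,0,-110],[0,0,0],15]
    - [[0,0,-110],[0,0,0],15]
    - [[0,0,-110],[0,0,0],15]

```text
clock: 4.2
tcp_pos: [0.4714, -0.1228, 0.1789]
orientation: [0.001, 0.14, 0.99, -0.0]
wrist_force: [-0.5, -0.0, -2.2]
finger_gap: 0.0268
grip_force: 49.3
```

Run:
```python
from h import *
s=telemetry.get_state();print(s['tcp_pos'],s['finger_gap'],s['grip_force'],[delta(p).tolist() for p in((.487,.269,.18),(.487,.269,.125))])
```

```text
[ 0.4714359  -0.12282301  0.17890554] 0.026807109348944286 49.31491792201996 [[94.0, 380.7, -1.4], [94.1, 380.7, 53.6]]
```

Request:
step_arm:
  moves:
    - [[8,30,0],[0,0,0],15]
    - [[18,70,0],[0,0,0],15]
    - [[94,380,0],[0,0,0],15]
    - [[94,380,0],[0,0,0],15]
    - [[94,380,0],[0,0,0],15]
    - [[94,380,0],[0,0,0],15]
    - [[94,380,0],[0,0,0],15]
    - [[94,380,0],[0,0,0],15]

```text
clock: 4.87
tcp_pos: [0.4816, 0.2012, 0.1758]
orientation: [-0.002, 0.14, 0.99, -0.001]
wrist_force: [1.4, -0.6, -2.0]
finger_gap: 0.0268
grip_force: 49.6
```

Run:
```python
from h import *
print([delta(p).tolist() for p in((.487,.269,.18),(.487,.269,.125))])
```

```text
[[13.6, 66.6, -4.3], [13.5, 66.7, 50.7]]
```

Request:
step_arm:
  moves:
    - [[8,35,0],[0,0,0],15]
    - [[13,66,0],[0,0,0],15]
    - [[13,66,10],[0,0,0],15]
    - [[13,66,20],[0,0,0],15]
    - [[13,66,30],[0,0,0],15]
    - [[13,66,35],[0,0,0],15]
    - [[13,66,35],[0,0,0],15]
    - [[13,66,35],[0,0,0],15]

```text
clock: 5.53
tcp_pos: [0.4887, 0.2651, 0.142]
orientation: [-0.001, 0.141, 0.99, -0.0]
wrist_force: [0.6, -0.1, -0.8]
finger_gap: 0.0269
grip_force: 50.0
```

Run:
```python
from h import *
s=telemetry.get_state();print(s['tcp_pos'],s['orientation'],s['qvel'].round(3))
a=snap('scene','s2.png')[230:430,320:520];b=snap('top','t2.png')[190:340,100:300]
z=np.zeros((600,800,3),np.uint8);z[:400,:400]=cv2.resize(a,(400,400),interpolation=2);z[:300,400:]=cv2.resize(b,(400,300),interpolation=2)
cv2.imwrite('pics/c2.png',z[:400,:,::-1])
print(proj('scene',[s['tcp_pos']+[0,0,-.057],[.487,.269,.055]]))
```

```text
[0.48872176 0.26513233 0.14198924] [-7.27925090e-04  1.41347549e-01  9.89959687e-01 -3.99507799e-04] [ 0.003 -0.012  0.028  0.003  0.002  0.004]
[[417.3944586  342.78316992]
 [416.94680673 351.83399549]]
```

View pics/c2.png

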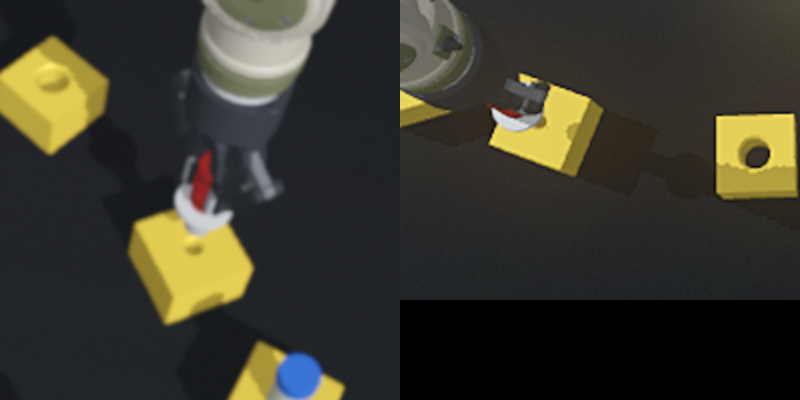

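The scene crop shows the held gauge just above the narrow bore, which is at (193,245). The collar is at (203,208). I'll check the tilt with an enlarged overlay of the model.

Run:
```python
from h import *
im=cv2.imread('pics/s2.png');x0,y0,f=380,280,6
c=cv2.resize(im[y0:y0+100,x0:x0+100],None,fx=f,fy=f,interpolation=cv2.INTER_CUBIC)
g=np.array([.4887,.2651,.142+.019])
th=np.linspace(0,2*np.pi,40)
def ring(P,r,z,col):
    q=proj('scene',np.c_[P[0]+r*np.cos(th),P[1]+r*np.sin(th),np.full(40,z)])
    cv2.polylines(c,[np.int32(((q-[x0,y0]+.5)*f-.5).round())],True,col,1)
ring(g,.025,g[2]-.03,(0,255,0));ring(g,.025,g[2]-.036,(0,255,0));ring(g,.014,g[2]+.03,(0,255,0));ring(g,.008,g[2]-.076,(255,0,0))
ring([.487,.269],.010,.055,(255,0,255))
cv2.imwrite('pics/c3.png',c)
```

```text
(no output)
```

View pics/c3.png

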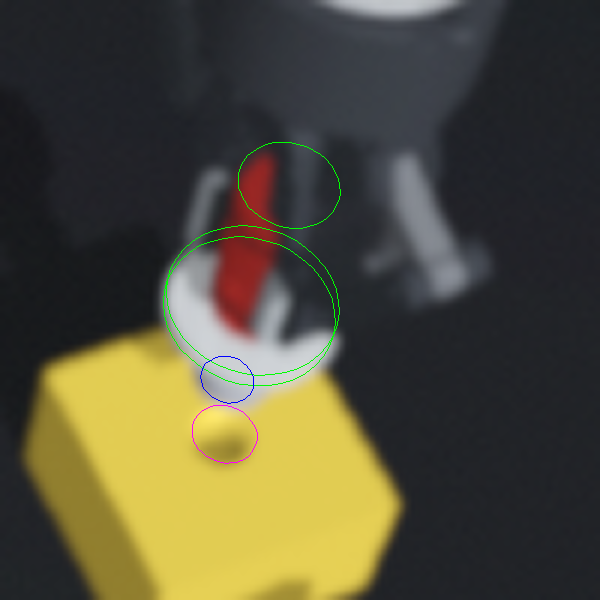

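The gauge is upright in the hand, with the tip at about (230,385) and the hole at (225,434), which matches my estimate. I need about 3 mm in +y, then a slow descent.

Request:
step_arm:
  moves:
    - [[1,3,5],[0,0,0],15]
    - [[1,3,10],[0,0,0],15]
    - [[1,3,15],[0,0,0],15]
    - [[1,3,20],[0,0,0],15]
    - [[1,3,22],[0,0,0],15]
    - [[1,3,22],[0,0,0],15]

```text
clock: 6.13
tcp_pos: [0.4883, 0.2695, 0.1197]
orientation: [-0.001, 0.14, 0.99, -0.0]
wrist_force: [-0.4, 0.1, -3.1]
finger_gap: 0.0271
grip_force: 50.0
```

Request:
step_arm:
  moves:
    - [[0,0,1],[0,0,0],15]
    - [[0,0,2],[0,0,0],15]
    - [[0,0,3],[0,0,0],15]
    - [[0,0,4],[0,0,0],15]
    - [[0,0,4],[0,0,0],15]

```text
clock: 6.55
tcp_pos: [0.4889, 0.2697, 0.1166]
orientation: [-0.0, 0.14, 0.99, 0.0]
wrist_force: [0.5, -0.6, -1.8]
finger_gap: 0.027
grip_force: 50.0
```

Request:
step_arm:
  moves:
    - [[0,-1.5,0.5],[0,0,0],15]
    - [[0,-1.5,1],[0,0,0],15]
    - [[0,-1.5,1.5],[0,0,0],15]
    - [[0,-1.5,2],[0,0,0],15]
    - [[0,-1.5,2],[0,0,0],15]

```text
clock: 6.97
tcp_pos: [0.4885, 0.2682, 0.1146]
orientation: [-0.0, 0.14, 0.99, 0.0]
wrist_force: [-0.3, -0.0, -1.6]
finger_gap: 0.0271
grip_force: 50.0
```

Request:
step_arm:
  moves:
    - [[0,0,0.5],[0,0,0],15]
    - [[0,0,1],[0,0,0],15]
    - [[0,0,1.5],[0,0,0],15]
    - [[0,0,1.5],[0,0,0],15]

```text
clock: 7.3
tcp_pos: [0.4888, 0.2683, 0.1138]
orientation: [0.0, 0.14, 0.99, 0.0]
wrist_force: [-1.1, -1.0, 4.5]
finger_gap: 0.0264
grip_force: 50.5
```

Run:
```python
from h import *
s=telemetry.get_state();print(s['tcp_pos'],s['wrist_force'])
snap('scene','s4.png')
```

```text
[0.48875424 0.26825241 0.11378183] [-1.11936846 -0.96084274  4.45415157]
```

Run:
```python
from h import *
im=cv2.imread('pics/s4.png');x0,y0,f=380,290,6
c=cv2.resize(im[y0:y0+100,x0:x0+100],None,fx=f,fy=f,interpolation=cv2.INTER_CUBIC)
th=np.linspace(0,2*np.pi,40)
def ring(P,r,z,col):
    q=proj('scene',np.c_[P[0]+r*np.cos(th),P[1]+r*np.sin(th),np.full(40,z)])
    cv2.polylines(c,[np.int32(((q-[x0,y0]+.5)*f-.5).round())],True,col,1)
g=[.4888,.2683]
ring(g,.025,.055+.04,(0,255,0));ring([.4886,.2685],.010,.055,(255,0,255))
cv2.imwrite('pics/c4.png',c)
```

```text
(no output)
```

View pics/c4.png

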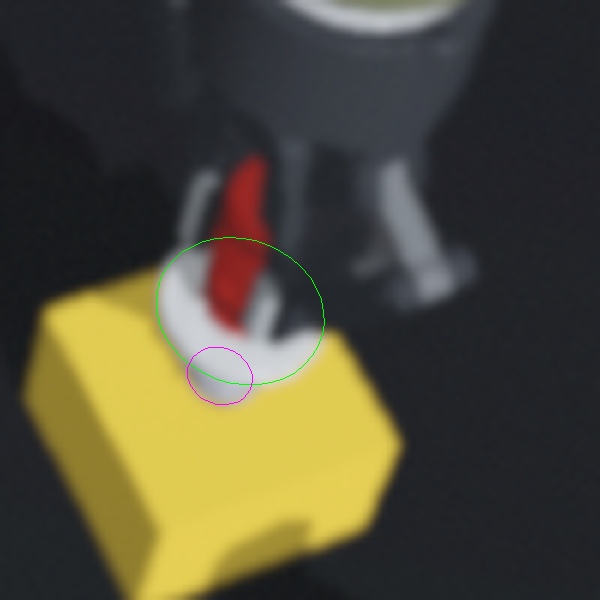

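The tip stands in the mouth, but its lower edge at (222,405) sits slightly toward the camera (+x,+y), and the lateral force agrees. I'll lift a little, shift about 2 mm back, and rest it again.

Request:
step_arm:
  moves:
    - [[0,0,-2],[0,0,0],15]
    - [[1.3,-1.6,-2],[0,0,0],15]
    - [[1.3,-1.6,-2],[0,0,0],15]
    - [[1.3,-1.6,-1],[0,0,0],15]
    - [[1.3,-1.6,0],[0,0,0],15]
    - [[1.3,-1.6,0],[0,0,0],15]

```text
clock: 7.85
tcp_pos: [0.4869, 0.267, 0.1138]
orientation: [0.0, 0.14, 0.99, 0.0]
wrist_force: [-2.4, 0.0, 4.7]
finger_gap: 0.0269
grip_force: 50.9
```

Request:
step_arm:
  moves:
    - [[0,0,0.5],[0,0,0],15]
    - [[0,0,1],[0,0,0],15]
    - [[0,0,1],[0,0,0],15]
    - [[0,0,1],[0,0,0],15]

```text
clock: 8.18
tcp_pos: [0.4871, 0.267, 0.1137]
orientation: [0.001, 0.14, 0.99, 0.0]
wrist_force: [-2.8, -2.3, 10.1]
finger_gap: 0.0266
grip_force: 51.2
```

Request:
step_arm:
  moves:
    - [[0,0,-3],[0,0,0],15]
    - [[0.9,-1.3,-3],[0,0,0],15]
    - [[0.9,-1.3,-3],[0,0,0],15]
    - [[0.9,-1.3,-2],[0,0,0],15]
    - [[0.9,-1.3,-1],[0,0,0],15]
    - [[0.9,-1.3,-1],[0,0,0],15]

```text
clock: 8.68
tcp_pos: [0.4857, 0.266, 0.1138]
orientation: [0.0, 0.14, 0.99, 0.0]
wrist_force: [-2.1, -0.6, 5.1]
finger_gap: 0.0269
grip_force: 51.0
```

Request:
step_arm:
  moves:
    - [[0,0,0.5],[0,0,0],15]
    - [[0,0,0.5],[0,0,0],15]
    - [[0,0,0.5],[0,0,0],15]

```text
clock: 8.93
tcp_pos: [0.4858, 0.266, 0.1137]
orientation: [0.0, 0.14, 0.99, 0.0]
wrist_force: [-3.8, -1.8, 8.6]
finger_gap: 0.0265
grip_force: 51.1
```

Run:
```python
from h import *
s=telemetry.get_state();print(s['tcp_pos'],s['wrist_force'])
im=snap('scene','s5.png')[:,:,::-1];x0,y0,f=380,290,6
c=cv2.resize(im[y0:y0+100,x0:x0+100],None,fx=f,fy=f,interpolation=cv2.INTER_CUBIC)
cv2.imwrite('pics/c5.png',c)
```

```text
[0.48582527 0.26598749 0.11373202] [-3.75819739 -1.80674586  8.57712819]
```

View pics/c5.png

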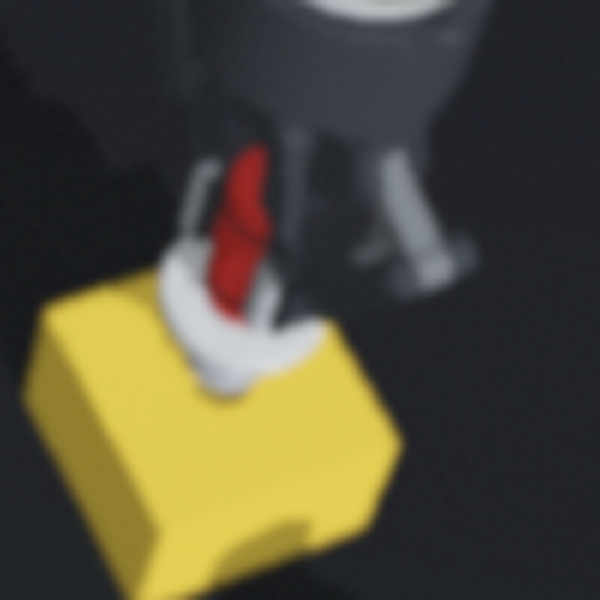

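The tip sits on the mouth at (223,390) and does not enter. The adapter hasn't moved. I'll rest it once more at the middle of the estimates and hold briefly.

Request:
step_arm:
  moves:
    - [[0,0,-3],[0,0,0],15]
    - [[-1.6,1.8,-3],[0,0,0],15]
    - [[-1.6,1.8,-3],[0,0,0],15]
    - [[-1.6,1.8,-1.5],[0,0,0],15]
    - [[-1.6,1.8,-0.5],[0,0,0],15]
    - [[-1.6,1.8,-0.5],[0,0,0],15]
    - [[-1.6,1.8,-0.5],[0,0,0],15]

```text
clock: 9.57
tcp_pos: [0.488, 0.2674, 0.1137]
orientation: [0.0, 0.14, 0.99, 0.0]
wrist_force: [-0.6, -0.6, 4.5]
finger_gap: 0.027
grip_force: 50.9
```

Request:
step_arm:
  moves:
    - [[0,0,0.5],[0,0,0],15]
    - [[0,0,0.5],[0,0,0],15]
    - [[0,0,0.5],[0,0,0],15]
    - [[0,0,0.5],[0,0,0],15]
    - [[0,0,0.5],[0,0,0],15]
    - [[0,0,0.5],[0,0,0],15]

```text
clock: 10.07
tcp_pos: [0.4881, 0.2674, 0.1137]
orientation: [0.001, 0.14, 0.99, 0.0]
wrist_force: [-1.7, -1.4, 8.5]
finger_gap: 0.0267
grip_force: 51.1
```

The pin rests on the mouth at about 8 N without entering. Next, over to the wide adapter.

Request:
step_arm:
  moves:
    - [[0,0,-10],[0,0,0],15]
    - [[0,0,-30],[0,0,0],15]
    - [[0,0,-50],[0,0,0],15]
    - [[0,0,-50],[0,0,0],15]

```text
clock: 10.4
tcp_pos: [0.4897, 0.2681, 0.1663]
orientation: [0.002, 0.14, 0.99, 0.001]
wrist_force: [0.7, 1.1, -1.7]
finger_gap: 0.0269
grip_force: 50.0
```

Run:
```python
from h import *
print(delta((.458,.041,.163)))
```

```text
[ -32.7 -227.     2.7]
```

Request:
step_arm:
  moves:
    - [[-5,-35,0],[0,0,0],15]
    - [[-11,-75,0],[0,0,0],15]
    - [[-17,-115,0],[0,0,0],15]
    - [[-23,-155,0],[0,0,0],15]
    - [[-28,-195,0],[0,0,0],15]
    - [[-33,-226,0],[0,0,0],15]
    - [[-33,-226,0],[0,0,0],15]
    - [[-33,-226,0],[0,0,0],15]

```text
clock: 11.07
tcp_pos: [0.4561, 0.0396, 0.1621]
orientation: [-0.0, 0.142, 0.99, 0.0]
wrist_force: [0.2, 0.3, -2.3]
finger_gap: 0.0271
grip_force: 50.3
```

Request:
step_arm:
  moves:
    - [[0,0,15],[0,0,0],15]
    - [[0,0,30],[0,0,0],15]
    - [[0,0,35],[0,0,0],15]
    - [[0,0,35],[0,0,0],15]
    - [[0,0,35],[0,0,0],15]

```text
clock: 11.48
tcp_pos: [0.4563, 0.0419, 0.1275]
orientation: [-0.001, 0.14, 0.99, 0.0]
wrist_force: [0.1, -0.0, -2.4]
finger_gap: 0.0272
grip_force: 50.3
```

Run:
```python
from h import *
s=telemetry.get_state();print(s['tcp_pos'],delta((.458,.041,.1)))
im=snap('scene','s6.png')[:,:,::-1];x0,y0,f=300,200,5
c=cv2.resize(im[y0:y0+115,x0:x0+120],None,fx=f,fy=f,interpolation=cv2.INTER_CUBIC)
cv2.imwrite('pics/c6.png',c)
```

```text
[0.45633431 0.04191038 0.1274545 ] [-1.9 -0.4 27.5]
```

View pics/c6.png

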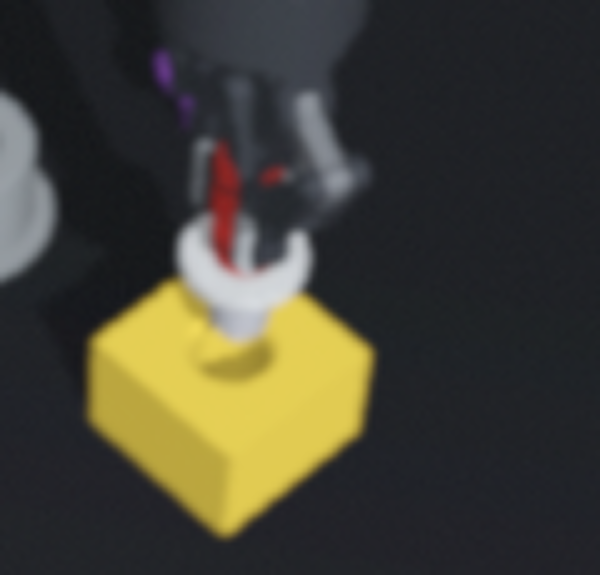

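The tip at (240,328) is above the wide bore at (232,348), about 2 mm to the image right. The computed correction agrees, so I'm applying it and inserting.

Request:
step_arm:
  moves:
    - [[-2,-0.5,2],[0,0,0],15]
    - [[-2,-0.5,6],[0,0,0],15]
    - [[-2,-0.5,11],[0,0,0],15]
    - [[-2,-0.5,15],[0,0,0],15]
    - [[-2,-0.5,19],[0,0,0],15]
    - [[-2,-0.5,23],[0,0,0],15]
    - [[-2,-0.5,23],[0,0,0],15]

```text
clock: 12.12
tcp_pos: [0.4576, 0.04, 0.1036]
orientation: [-0.001, 0.141, 0.99, -0.0]
wrist_force: [0.3, 0.2, -1.8]
finger_gap: 0.0268
grip_force: 50.3
```

Request:
step_arm:
  moves:
    - [[0,0,5],[0,0,0],15]
    - [[0,0,10],[0,0,0],15]
    - [[0,0,15],[0,0,0],15]
    - [[0,0,20],[0,0,0],15]
    - [[0,0,25],[0,0,0],15]
    - [[0,0,27],[0,0,0],15]
    - [[0,0,27],[0,0,0],15]

```text
clock: 12.7
tcp_pos: [0.4578, 0.0401, 0.0769]
orientation: [-0.001, 0.14, 0.99, 0.0]
wrist_force: [-0.2, 0.4, -2.4]
finger_gap: 0.0266
grip_force: 50.3
```

Request:
step_arm:
  moves:
    - [[0,0,0.7],[0,0,0],15]
    - [[0,0,1.4],[0,0,0],15]
    - [[0,0,2],[0,0,0],15]
    - [[0,0,2.5],[0,0,0],15]
    - [[0,0,2.5],[0,0,0],15]

```text
clock: 13.12
tcp_pos: [0.4584, 0.04, 0.0752]
orientation: [0.0, 0.14, 0.99, 0.0]
wrist_force: [-0.2, 0.8, -2.0]
finger_gap: 0.0268
grip_force: 50.3
```

Request:
step_arm:
  moves:
    - [[0,0,0.5],[0,0,0],15]
    - [[0,0,0.8],[0,0,0],15]
    - [[0,0,0.8],[0,0,0],15]

```text
clock: 13.37
tcp_pos: [0.4583, 0.04, 0.0743]
orientation: [0.0, 0.14, 0.99, 0.0]
wrist_force: [0.2, 0.2, -1.6]
finger_gap: 0.0271
grip_force: 50.3
```

Request:
step_arm:
  moves:
    - [[0,0,0.5],[0,0,0],15]
    - [[0,0,0.8],[0,0,0],15]
    - [[0,0,0.8],[0,0,0],15]

```text
clock: 13.62
tcp_pos: [0.4584, 0.04, 0.0739]
orientation: [0.0, 0.14, 0.99, 0.0]
wrist_force: [-1.4, 0.9, 2.2]
finger_gap: 0.0269
grip_force: 50.8
```

Request:
step_arm:
  moves:
    - [[0,0,0.3],[0,0,0],15]
    - [[0,0,0.6],[0,0,0],15]
    - [[0,0,0.6],[0,0,0],15]

```text
clock: 13.87
tcp_pos: [0.4584, 0.04, 0.0738]
orientation: [0.0, 0.14, 0.99, 0.0]
wrist_force: [-4.0, -0.1, 8.9]
finger_gap: 0.0271
grip_force: 51.4
```

The collar is seated: 9 N at TCP z 0.0738, exactly 40 mm below the narrow contact. Relieve, release and retreat.

Request:
step_arm:
  moves:
    - [[0,0,-0.7],[0,0,0],15]
    - [[0,0,-0.7],[0,0,0],26]
    - [[0,0,-0.7],[0,0,0],34]
    - [[0,0,-0.7],[0,0,0],50]
    - [[0,0,-0.7],[0,0,0],85]
    - [[0,0,-0.7],[0,0,0],85]
    - [[0,0,-0.7],[0,0,0],85]
    - [[0,0,-0.7],[0,0,0],85]

```text
clock: 14.53
tcp_pos: [0.4583, 0.04, 0.0736]
orientation: [0.0, 0.14, 0.99, 0.0]
wrist_force: [-0.3, -0.6, 0.4]
finger_gap: 0.0846
grip_force: 0.0
```

Request:
step_arm:
  moves:
    - [[0,0,-5],[0,0,0],85]
    - [[0,0,-20],[0,0,0],85]
    - [[0,0,-45],[0,0,0],85]
    - [[0,0,-80],[0,0,0],85]
    - [[0,0,-115],[0,0,0],85]
    - [[0,0,-140],[0,0,0],85]
    - [[0,0,-140],[0,0,0],85]
    - [[0,0,-140],[0,0,0],85]

```text
clock: 15.2
tcp_pos: [0.4596, 0.0399, 0.2155]
orientation: [0.002, 0.14, 0.99, 0.0]
wrist_force: [-0.4, 0.1, -0.8]
finger_gap: 0.0849
grip_force: 0.0
```

Run:
```python
from h import *
im=snap('scene','s7.png')[:,:,::-1]
c=cv2.resize(im[180:400,270:490],(600,600),interpolation=cv2.INTER_CUBIC)
cv2.imwrite('pics/c7.png',c)
```

```text
(no output)
```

View pics/c7.png

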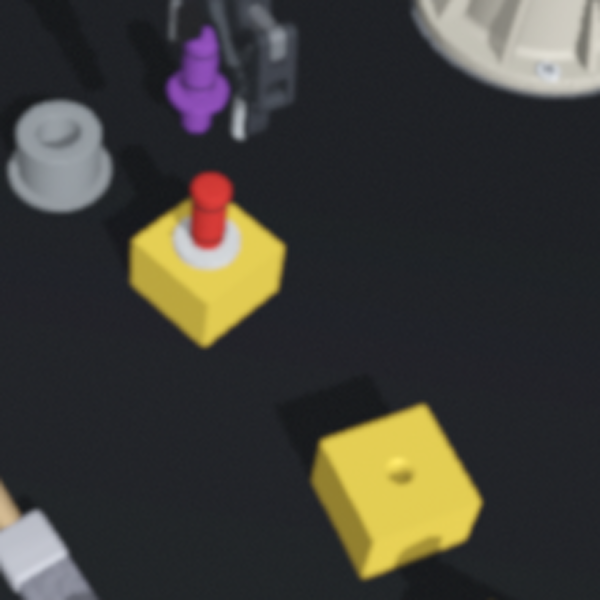

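The red gauge stands upright with its collar flat on the wide adapter at (208,240). The narrow adapter at (400,470) is unmoved, the rest is empty and the gripper is clear. Handing in.

```bash
python3 -c "
from workcell import env
print(env.hand_in())"
```

```text
the job is handed in; nothing more can be done
None
```

The job is handed in, with no verdict returned: the red gauge rested on the narrow bore's mouth without going in (tip about level with the top), and now stands in the wide-bored adapter down to its collar, with the gripper clear, at about 15 s.

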